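# Swap the odd turned foot in the set rack

### The arm

A 6-joint arm with a two-finger parallel gripper is mounted at the origin on the work surface. World frame = base frame: x ahead of the robot, y to its left, z up, the work surface at z = 0. Lengths are in mm, angles in degrees, forces in N, time in s.
With the tool pointing down it reaches from about 350 to 850 mm from the base axis. Payload 8.1 kg.
Tool frame: the origin (TCP) lies where the fingers leave the gripper's body, on its centre line; the fingertips stand 73 mm ahead of it and the grasp point (between the pads) lies 54 mm ahead of it; z points along the fingers, y is the line along which they close (so a half turn about z gives the same grasp; the last joint's range is limited). The gripper opens to 85 mm and grips with 20 to 120 N. Pads are 22 mm wide; open, the fingers measure 114 mm over their backs; the gripper's body (76 mm by 85 mm) begins 54 mm behind the grasp point. The pads swing forward as they close: fully open they stand 13 mm farther back than shut.
Start: joints at [-73.877, 7.471, 85.268, -0, 87.261, -4.893], TCP at [215.198, -560.085, 303.892] pointing down, gripper open.
Joint ranges: [-169.43, 169.43], [-51.17, 129.36], [1.28, 143.12], [-76.62, 256.62], [0, 156.53], [-152.29, 152.29]. Speed limits (degrees/s): [136.94, 136.94, 159.86, 180, 180, 180].

### API

Orientations are given as [roll, pitch, yaw] about the fixed x, y, z axes, in that order (R = Rz(yaw) Ry(pitch) Rx(roll)).
In Python, from bench import sense, optics, r gives the robot as it stands.
- The arm moves only by the tool servo_tool, never from a script. Its argument "plan" is a list that holds one entry, the list of rows, each a list of 5 numbers: the shift along the world's x, y, z in m, then the turn about the world's z in degrees, then the finger opening in m, from 0 to 0.0854. A call has 1 to 10 rows; each row shifts and turns the commanded pose from where the row before left it; what a row does not reach is not made up. A row lasts 1/10 s, in which the tool goes at most 50 mm and 8.59 degrees, less where a joint would pass 70% of its speed; a pose out of reach is approached as far as the arm can. A call is refused whole if a number of a shift passes 0.05 or a number of a turn 8.59, either way. A call with a gripper value outside its range is refused whole. The fingers move at their own pace and stop on an object; "force" is the grip in N (left out, the last holds). Time passes only in rows, so rows that do not move let the fingers close. It gives the time, the measured TCP pose, the force, the opening and the grip force at its end, in the units of the state.
- sense(): the state, without advancing time (a new reading comes with each control period).
- optics.snapshot(name): name is "scene" or "top" or "wrist"; returns a dict with "frame" (420x560x3 uint8, blue, green, red), "fx", "fy", "cx", "cy" (pixels), "dist_coeffs" ([k1, k2, p1, p2, k3] as OpenCV has them; the pictures are not rectified), "cam_to_world" (4x4, takes a point from camera to world coordinates). Camera axes: x right, y down, z forward; pixel columns grow to the right and rows downward; lengths in mm; the calibration is good to about 2 mm. A picture is of the moment at which its call begins. There is no depth.
- r.hand_in(): hands the job in; it is judged then, once.
The state is a dict: "time": time; "joint_pos": joint angles; "qd": joint speeds; "joint_efforts": joint torques, N m; "tool_pos": TCP position; "tcp_rot": TCP orientation; "ft_force": force on the tool from outside, world axes, zero at the start; "wrist_torque": the same for the moment, N m; "finger_gap": finger opening in mm; "grip_force": force on a finger pad.
Only numpy, scipy, OpenCV 4.12 (cv2) and the standard library are available. Lean on these libraries where they do the work, as an engineer would, in place of code of your own. Each camera call takes 0.05 s, during which the arm holds its last target. There are 200 camera calls.

### The job

The four-bay rack should hold a set of four turned wooden feet of one shape, but one of them is a different shape. Slide the odd foot out of its bay along the bench (no foot may be lifted while it is in the rack) and stand it upright in the empty tray; slide the one matching foot from the stock frame into the free bay from its open mouth, fully home against the back stop. The rest of the set must end fully home and upright too, and everything else must stay where it is.

Things in the scene. Friction and masses are not known exactly. Their poses are not given: they have to be found in the camera images.
- rack: Dark wooden comb rack fixed to the bench, no floor (feet stand on the bench). Origin: on the bench, middle of the row of home places; x points into the bays, away from their open mouths (which face the robot), y along the row. Four bays 60 mm wide at y = -108, -36, 36, 108 mm; dividers 12 mm thick, 28 mm high, from x = -16 (round noses) to 40 mm. Feet in it start within 2 mm of home.
- rack_stop (a point): Top middle of the rack's back stop: a fixed strip 8 mm high across the back of all bays, from x = 28 to 40 mm in the rack's frame (this point is at x = 34 mm); the bench behind it is free. A foot fully home touches the stop; its axis is then at rack x = 0 and it stands out of the bay mouth by 12 mm.
- tray: Brown wooden open tray fixed to the bench, 150 x 150 mm outside, 22 mm high, 6 mm walls, inner floor 6 mm above the bench, empty at the start. Origin under its centre. It may lie left or right of the rack's front.
- stock: Low dark wooden frame fixed to the bench, without a floor, on the other side from the tray: 270 mm long (x) by 160 mm (y) outside, rim 10 mm high and 10 mm thick. Origin on the bench at its centre. Three feet of three shapes stand on the bench in it, in a row along its x about 80 mm apart, in any order.
- foot_1_mid (a point): Collared turned wooden foot (pale, loose, about 100 g), upright, 62 mm high: straight band 56 mm across from 4 to 30 mm up, 36 mm neck, flat-topped 46 mm collar from 52 mm up. The four collared feet are alike; three start in the rack, one (which varies) in the stock. Point on its axis, 31 mm above its underside; z up along its axis.
- foot_2_mid (a point): Collared turned wooden foot (pale, loose, about 100 g), upright, 62 mm high: straight band 56 mm across from 4 to 30 mm up, 36 mm neck, flat-topped 46 mm collar from 52 mm up. The four collared feet are alike; three start in the rack, one (which varies) in the stock. Point on its axis, 31 mm above its underside; z up along its axis.
- foot_3_mid (a point): Collared turned wooden foot (pale, loose, about 100 g), upright, 62 mm high: straight band 56 mm across from 4 to 30 mm up, 36 mm neck, flat-topped 46 mm collar from 52 mm up. The four collared feet are alike; three start in the rack, one (which varies) in the stock. Point on its axis, 31 mm above its underside; z up along its axis.
- foot_4_mid (a point): Collared turned wooden foot (pale, loose, about 100 g), upright, 62 mm high: straight band 56 mm across from 4 to 30 mm up, 36 mm neck, flat-topped 46 mm collar from 52 mm up. The four collared feet are alike; three start in the rack, one (which varies) in the stock. Point on its axis, 31 mm above its underside; z up along its axis.
- foot_5_mid (a point): Tapered turned wooden foot (pale, loose, about 100 g), upright, 62 mm high: straight band 56 mm across from 4 to 27 mm up, then a cone to a 22 mm flat top. The two tapered feet are alike; one starts in the rack, the other in the stock, which is which varies. Point on its axis, 31 mm above its underside; z up along its axis.
- foot_6_mid (a point): Tapered turned wooden foot (pale, loose, about 100 g), upright, 62 mm high: straight band 56 mm across from 4 to 27 mm up, then a cone to a 22 mm flat top. The two tapered feet are alike; one starts in the rack, the other in the stock, which is which varies. Point on its axis, 31 mm above its underside; z up along its axis.
- foot_7_mid (a point): Domed turned wooden foot (pale wood, loose, about 100 g), standing upright in the stock frame: 56 mm diameter from 4 to 42 mm up, rounded over to a dome top at 62 mm. The point is on its axis, 31 mm above its underside.
- wax_tin_mid (a point): Wax tin (bystander), 72 mm diameter, 60 mm high, standing behind the rack to one side; point at its centre.
- sanding_block_mid (a point): Cork sanding block (bystander), 70 x 110 x 35 mm, behind the rack to one side; point at its centre.
- mallet_mid (a point): Wooden mallet (bystander) lying on the bench beyond the rack: head 68 mm diameter, 110 mm long, handle 200 mm; point at the centre of the head, 34 mm up.
Mind the look-alikes: they are no part of the job. What is shaped like the part that bears foot_5_mid but green or red is not meant.

How it is judged (in metres and radians):
At the end, for the whole second after the job is handed in: All four collared feet upright (7 deg) in the bays, each within 6 mm of home; the tapered foot from the rack upright (8 deg) in the tray; the stock's tapered and domed feet and the three bystanders within 30 mm of where they began (x of foot_1_mid in the frame of rack between -0.006 and 0.006 m and y of foot_1_mid in the frame of rack between -0.125 and 0.125 m and angle between each of foot_1_mid, foot_2_mid, foot_3_mid, foot_4_mid's own z axis and vertical below 0.12 rad and height (world z) of each of foot_1_mid, foot_2_mid, foot_3_mid, foot_4_mid below 0.037 m and x of foot_2_mid in the frame of rack between -0.006 and 0.006 m and y of foot_2_mid in the frame of rack between -0.125 and 0.125 m and x of foot_3_mid in the frame of rack between -0.006 and 0.006 m and y of foot_3_mid in the frame of rack between -0.125 and 0.125 m and x of foot_4_mid in the frame of rack between -0.006 and 0.006 m and y of foot_4_mid in the frame of rack between -0.125 and 0.125 m and ((x of foot_5_mid in the frame of tray between -0.05 and 0.05 m and y of foot_5_mid in the frame of tray between -0.05 and 0.05 m and z of foot_5_mid in the frame of tray between 0.03 and 0.045 m and angle between foot_5_mid's own z axis and vertical below 0.15 rad and distance of foot_6_mid from where it was at the start of the episode below 0.03 m) or (x of foot_6_mid in the frame of tray between -0.05 and 0.05 m and y of foot_6_mid in the frame of tray between -0.05 and 0.05 m and z of foot_6_mid in the frame of tray between 0.03 and 0.045 m and angle between foot_6_mid's own z axis and vertical below 0.15 rad and distance of foot_5_mid from where it was at the start of the episode below 0.03 m)) and distance of each of foot_7_mid, wax_tin_mid, sanding_block_mid, mallet_mid from where it was at the start of the episode below 0.03 m); the robot touches nothing.
It fails at once if a foot is lifted more than 19 mm (up to 89 mm) off the bench while within the rack, from 30 mm in front of the home row to 50 mm behind it ((x of foot_1_mid in the frame of rack between -0.03 and 0.05 m and y of foot_1_mid in the frame of rack between -0.15 and 0.15 m and height (world z) of foot_1_mid between 0.05 and 0.12 m) or (x of foot_2_mid in the frame of rack between -0.03 and 0.05 m and y of foot_2_mid in the frame of rack between -0.15 and 0.15 m and height (world z) of foot_2_mid between 0.05 and 0.12 m) or (x of foot_3_mid in the frame of rack between -0.03 and 0.05 m and y of foot_3_mid in the frame of rack between -0.15 and 0.15 m and height (world z) of foot_3_mid between 0.05 and 0.12 m) or (x of foot_4_mid in the frame of rack between -0.03 and 0.05 m and y of foot_4_mid in the frame of rack between -0.15 and 0.15 m and height (world z) of foot_4_mid between 0.05 and 0.12 m) or (x of foot_5_mid in the frame of rack between -0.03 and 0.05 m and y of foot_5_mid in the frame of rack between -0.15 and 0.15 m and height (world z) of foot_5_mid between 0.05 and 0.12 m) or (x of foot_6_mid in the frame of rack between -0.03 and 0.05 m and y of foot_6_mid in the frame of rack between -0.15 and 0.15 m and height (world z) of foot_6_mid between 0.05 and 0.12 m)).
It also fails if it takes over 72 s, if anything falls off the work surface, if the arm or the gripper's body presses on something with over 40 N, if the wrist force passes 120 N, or if a joint passes its speed limit or range.

## Working session

There is one attempt and no reset: what is moved stays moved. The work goes in short steps, Python scripts to look and compute and a tool call to move; the robot and the scene stay as the last step left them, time stands still between calls to the robot, and variables do not carry over. Pictures are saved under pics/ and viewed, at most 10 in all, crops included, and the job is handed in when it is done.

Besides the shell and the picture viewer there is one more tool, called after "Request:" as name(argument=value, ...), one argument or row to a line, values as JSON. servo_tool: Moves the arm, as the interface text tells. Its arguments: {"type":"object","properties":{"plan":{"type":"array"},"force":{"type":"number"}},"required":["plan"]}

```bash
mkdir -p pics; cat > h.py <<'E'
import numpy as np, cv2
from bench import sense, optics, r
def snap(name, fn=None):
    s=optics.snapshot(name)
    if fn: cv2.imwrite('pics/'+fn,s['frame'])
    np.savez('last_'+name+'.npz',**{k:np.asarray(v) for k,v in s.items()})
    return s
def K(s): return np.array([[s['fx'],0,s['cx']],[0,s['fy'],s['cy']],[0,0,1]],float)
def ray(s,px,z):
    "pixels -> world points on plane z"
    p=cv2.undistortPoints(np.array(px,float).reshape(-1,1,2),K(s),np.array(s['dist_coeffs'],float)).reshape(-1,2)
    T=np.array(s['cam_to_world']); d=np.c_[p,np.ones(len(p))]@T[:3,:3].T; o=T[:3,3]
    return o+d*((z-o[2])/d[:,2])[:,None]
def proj(s,P):
    T=np.linalg.inv(np.array(s['cam_to_world']))
    return cv2.projectPoints(np.array(P,float).reshape(-1,1,3),cv2.Rodrigues(T[:3,:3])[0],T[:3,3],K(s),np.array(s['dist_coeffs'],float))[0].reshape(-1,2)
E
python3 - <<'E'
from h import *
for n in('top','scene'):
    s=snap(n,n+'1.png'); print(n,np.round(s['cam_to_world'],2).tolist(),s['fx'])
st=sense(); print(st['time'],st['tool_pos'],st['tcp_rot'],st['finger_gap'])
E
```

```text
top [[0.02, -0.99, 0.16, 420.85], [-1.0, -0.01, 0.03, -18.72], [-0.03, -0.16, -0.99, 1154.03], [0.0, 0.0, 0.0, 1.0]] 513.6083406242088
scene [[0.89, 0.35, -0.3, 919.29], [0.47, -0.69, 0.55, -592.3], [-0.02, -0.63, -0.78, 886.08], [0.0, 0.0, 0.0, 1.0]] 472.11637952295376
0.1 [ 215.09800626 -559.71950064  302.93645245] [-1.79903663e+02 -7.94173423e-03  2.10158411e+01] 85.4785541776058
```

View pics/top1.png

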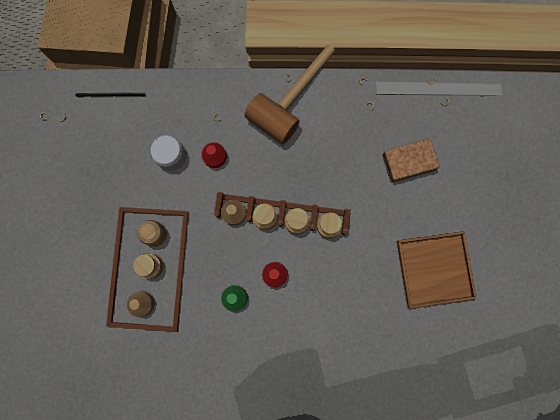

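View pics/scene1.png

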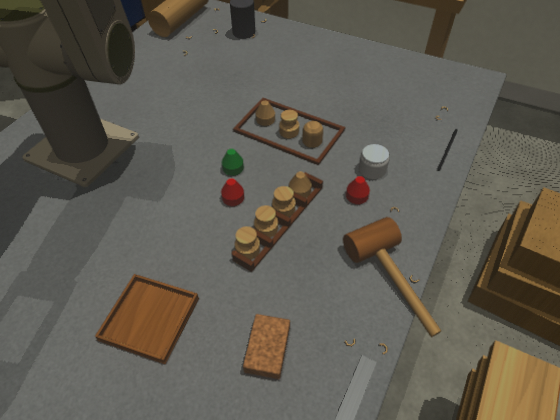

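The top view shows the tapered odd foot in the rack's left-most bay at about (234,211). The collared stock foot is in the middle of the stock frame at (147,266), between the domed foot (151,232) and the tapered foot (140,304). The tray centre is at (436,270). Green and red decoys stand at (234,298), (275,274) and (214,154). The scene view agrees.

```bash
python3 - <<'E'
from h import *
s=dict(np.load('last_top.npz'))
f=s['frame']; a=f[185:245,205:360]; b=f[200:335,100:195]
a=cv2.resize(a,None,fx=5,fy=5,interpolation=cv2.INTER_CUBIC); b=cv2.resize(b,None,fx=2,fy=2,interpolation=cv2.INTER_CUBIC)
c=np.zeros((a.shape[0]+b.shape[0],a.shape[1],3),np.uint8); c[:a.shape[0]]=a; c[a.shape[0]:,:b.shape[1]]=b
cv2.imwrite('pics/crop1.png',c); print(c.shape)
P=lambda px,z:print(np.round(ray(s,px,z)).tolist())
P([[398,241],[465,233],[474,298],[408,308]],22)   # tray
P([[121,209],[188,212],[178,330],[108,326]],10)  # stock
P([[151,229],[147,264],[139,303]],62)
P([[231,209],[264,212],[297,216],[331,221]],62)
P([[234,298],[275,274],[214,154]],50)
P([[217,214],[347,234],[220,195],[349,211]],28)
E
```

```text
(570, 775, 3)
[[535.0, -243.0, 22.0], [554.0, -392.0, 22.0], [412.0, -407.0, 22.0], [389.0, -262.0, 22.0]]
[[601.0, 384.0, 10.0], [596.0, 229.0, 10.0], [333.0, 240.0, 10.0], [337.0, 398.0, 10.0]]
[[550.0, 297.0, 62.0], [474.0, 301.0, 62.0], [391.0, 314.0, 62.0]]
[[596.0, 124.0, 62.0], [590.0, 52.0, 62.0], [582.0, -19.0, 62.0], [572.0, -92.0, 62.0]]
[[406.0, 113.0, 50.0], [458.0, 27.0, 50.0], [721.0, 168.0, 50.0]]
[[589.0, 159.0, 28.0], [548.0, -129.0, 28.0], [632.0, 154.0, 28.0], [600.0, -134.0, 28.0]]
```

View pics/crop1.png

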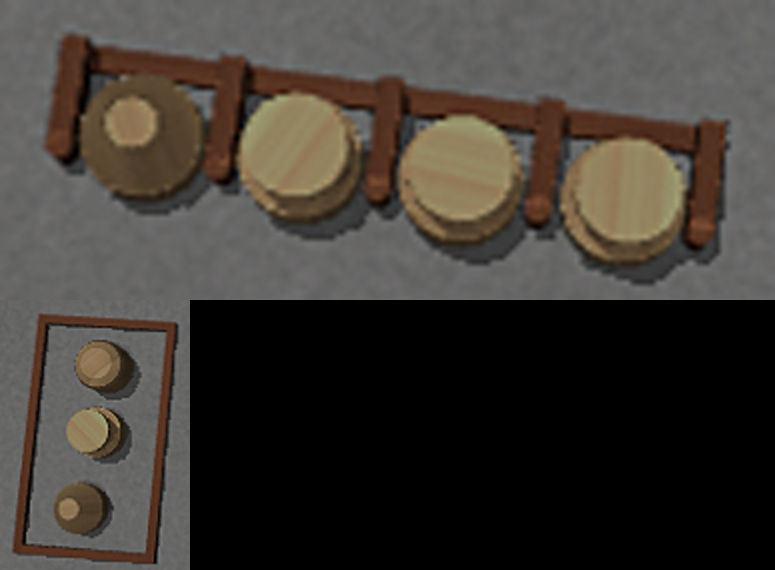

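The crop shows the tapered foot's top at crop (131,120), collared tops at (298,144), (460,168) and (625,190), divider noses at (60..700, 155..243) and back ends at (74..712, 38..123). The stock collared foot's top is at crop (88,432).

```bash
python3 - <<'E'
from h import *
s=dict(np.load('last_top.npz'))
U=lambda q:np.array(q,float)/5+[204.6,184.6]
n=U([[60,155],[217,180],[378,198],[537,220],[700,243]]); b=U([[74,38],[233,58],[391,78],[550,100],[712,123]])
W=ray(s,np.r_[n,b],28)[:,:2]
ys=[144,72,0,-72,-144]; L=np.array([[-16,y] for y in ys]+[[40,y] for y in ys],float)
A=L-L.mean(0);B=W-W.mean(0); th=np.arctan2((A[:,0]*B[:,1]-A[:,1]*B[:,0]).sum(),(A*B).sum())
R=np.array([[np.cos(th),-np.sin(th)],[np.sin(th),np.cos(th)]]); t=W.mean(0)-R@L.mean(0)
print('rack',t,np.degrees(th)); print(np.round(W-(L@R.T+t),1).tolist())
np.savez('rack.npz',R=R,t=t)
F=ray(s,U([[131,120],[298,144],[460,168],[625,190]]),62)[:,:2]
print('feet',np.round(F,1).tolist(),np.round((F-t)@R,1).tolist())
print('bay',R@[0,108]+t,R@[-80,108]+t,R@[0,108]+t)
print('stock',ray(s,[[143.8,265.8]],62))
E
```

```text
rack [582.77906197  17.09008027] -6.917897014451203
[[1.5, -2.0], [-0.2, -0.9], [1.3, -1.0], [1.1, 0.1], [0.5, -0.2], [-1.0, 0.4], [-0.7, 0.1], [-0.3, 0.8], [-0.7, 1.5], [-1.5, 1.1]]
feet [[596.4, 124.3], [586.8, 51.7], [577.2, -18.1], [568.6, -88.9]] [[0.6, 108.1], [-0.2, 34.9], [-1.3, -35.6], [-1.3, -106.9]]
bay [595.78733067 124.30381515] [516.36974929 133.93956974] [595.78733067 124.30381515]
stock [[469.95247199 308.04129436  62.        ]]
```

Request:
servo_tool(
  plan=[
    [[0.019, 0.034, -0.004, 6.2, 0.085], [0.019, 0.034, -0.004, 6.2, 0.085], [0.019, 0.034, -0.004, 6.2, 0.085], [0.019, 0.034, -0.004, 6.2, 0.085], [0.019, 0.034, -0.004, 6.2, 0.085], [0.019, 0.034, -0.004, 6.2, 0.085], [0.019, 0.034, -0.004, 6.2, 0.085], [0.019, 0.034, -0.004, 6.2, 0.085], [0.019, 0.034, -0.004, 6.2, 0.085], [0.019, 0.034, -0.004, 6.2, 0.085]],
  ],
  force=40,
)

```text
time: 1.1
tool_pos: [405.5, -218.5, 263.4]
tcp_rot: [-180.0, -0.0, 83.3]
ft_force: [0.8, 0.1, -0.4]
finger_gap: 85.2
grip_force: 0.0
```

Request:
servo_tool(
  plan=[
    [[0.019, 0.034, -0.004, 0, 0.085], [0.019, 0.034, -0.004, 0, 0.085], [0.019, 0.034, -0.004, 0, 0.085], [0.019, 0.034, -0.004, 0, 0.085], [0.019, 0.034, -0.004, 0, 0.085], [0.019, 0.034, -0.004, 0, 0.085], [0.019, 0.034, -0.004, 0, 0.085], [0.019, 0.034, -0.004, 0, 0.085], [0.015, 0.03, -0.004, 0, 0.085], [0, 0, 0, 0, 0.085]],
  ],
)

```text
time: 2.1
tool_pos: [572.6, 85.5, 226.5]
tcp_rot: [-179.9, -0.1, 83.2]
ft_force: [-0.5, -0.1, -0.7]
finger_gap: 84.8
grip_force: 0.0
```

```bash
python3 - <<'E'
from h import *
s=snap('wrist','w1.png'); print(np.round(s['cam_to_world'],2).tolist(),s['fx'])
k=np.load('rack.npz')
for p in ([0,108],[0,36],[-16,72],[-16,144],[40,72],[40,144],[40,0],[-16,0]):
    w=k['R']@p+k['t']; print(p,proj(s,[[*w,28 if abs(p[0])>1 else 62]]).round(0).tolist())
E
```

```text
[[0.99, -0.11, -0.03, 580.31], [-0.12, -0.96, -0.26, 152.26], [-0.0, 0.26, -0.97, 297.1], [0.0, 0.0, 0.0, 1.0]] 334.36568253682884
[0, 108] [[300.0, 160.0]]
[0, 36] [[297.0, 256.0]]
[-16, 72] [[276.0, 199.0]]
[-16, 144] [[277.0, 108.0]]
[40, 72] [[344.0, 200.0]]
[40, 144] [[349.0, 109.0]]
[40, 0] [[339.0, 279.0]]
[-16, 0] [[276.0, 279.0]]
```

View pics/w1.png

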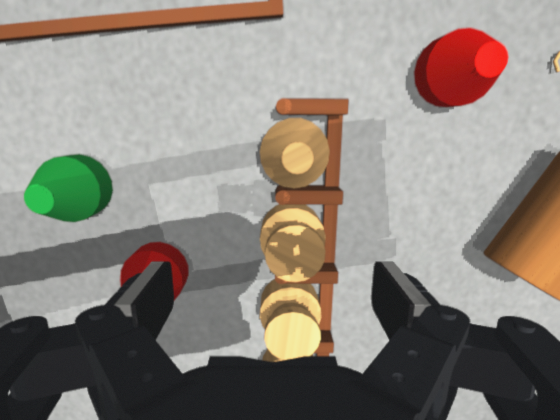

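The wrist view shows the tapered foot's top at (298,157) between dividers with noses at (278,106) and (278,197). That is about 2 mm further in +y than predicted, and the yaw is aligned.

Request:
servo_tool(
  plan=[
    [[0.012, 0.02, -0.02, 0, 0.085], [0.0115, 0.02, -0.02, 0, 0.085], [0, 0, -0.025, 0, 0.085], [0, 0, -0.025, 0, 0.085], [0, 0, -0.02, 0, 0.085], [0, 0, -0.02, 0, 0.085], [0, 0, -0.014, 0, 0.085], [0, 0, 0, 0, 0.085], [0, 0, 0, 0, 0.085]],
  ],
)

```text
time: 3.05
tool_pos: [595.8, 121.4, 84.3]
tcp_rot: [-180.0, 0.0, 83.0]
ft_force: [0.5, -0.1, -0.2]
finger_gap: 84.9
grip_force: 0.0
```

Request:
servo_tool(
  plan=[
    [[0, 0, 0, 0, 0.05], [0, 0, 0, 0, 0.05], [0, 0, 0, 0, 0.05], [0, 0, 0, 0, 0.05], [0, 0, 0, 0, 0.05], [0, 0, 0, 0, 0.05]],
  ],
)

```text
time: 3.65
tool_pos: [595.8, 122.2, 85.6]
tcp_rot: [180.0, -0.0, 83.0]
ft_force: [-7.3, -0.5, 9.4]
finger_gap: 54.0
grip_force: 41.1
```

Request:
servo_tool(
  plan=[
    [[0, 0, 0.0005, 0, 0.05], [-0.005, 0.0006, 0.0005, 0, 0.05], [-0.01, 0.0012, 0, 0, 0.05], [-0.015, 0.0018, 0, 0, 0.05], [-0.015, 0.0018, 0, 0, 0.05], [-0.015, 0.0018, 0, 0, 0.05], [-0.015, 0.0018, 0, 0, 0.05], [-0.01, 0.0012, 0, 0, 0.05], [0, 0, 0, 0, 0.05]],
  ],
)

```text
time: 4.55
tool_pos: [509.6, 132.5, 85.6]
tcp_rot: [-180.0, -0.0, 83.0]
ft_force: [-5.9, -0.1, 9.6]
finger_gap: 54.1
grip_force: 43.3
```

```bash
python3 - <<'E'
from h import *
st=sense(); print(st['finger_gap'],st['tool_pos'],st['ft_force'],st['grip_force'])
s=snap('scene'); c=s['frame'][130:290,190:350]; a=cv2.resize(c,None,fx=3,fy=3,interpolation=cv2.INTER_CUBIC); cv2.imwrite('pics/s2.png',a)
E
```

```text
54.076139312524965 [509.58835888 132.47078633  85.5665702 ] [-5.94308983 -0.1456787   9.55096451] 43.32653587684035
```

View pics/s2.png

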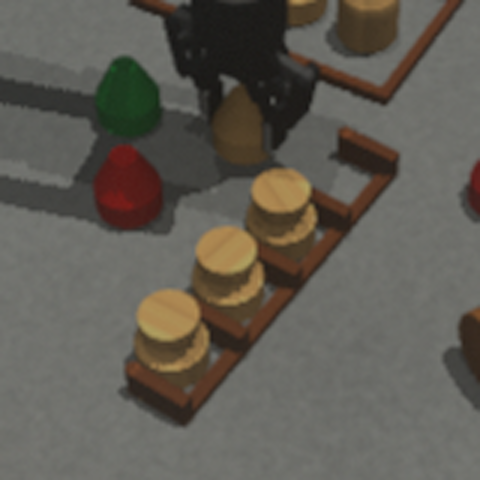

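The view shows the tapered foot upright in the fingers in front of the rack, clear of the bay at about (240,125). The other three feet are in place.

Request:
servo_tool(
  plan=[
    [[0, 0, 0.01, 0, 0.05], [0, 0, 0.02, 0, 0.05], [0, 0, 0.025, 0, 0.05], [0, -0.01, 0.02, 0, 0.05], [-0.002, -0.02, 0.005, 0, 0.05], [-0.003, -0.03, 0, 0, 0.05], [-0.003, -0.035, 0, 0, 0.05], [-0.003, -0.035, 0, 0, 0.05], [-0.003, -0.035, 0, 0, 0.05], [-0.003, -0.035, 0, 0, 0.05]],
  ],
  force=50,
)

```text
time: 5.6
tool_pos: [493.1, -69.1, 165.0]
tcp_rot: [-180.0, 0.0, 83.0]
ft_force: [0.9, -0.5, -0.8]
finger_gap: 53.7
grip_force: 52.8
```

Request:
servo_tool(
  plan=[
    [[-0.003, -0.035, 0, 0, 0.05], [-0.003, -0.035, 0, 0, 0.05], [-0.003, -0.035, 0, 0, 0.05], [-0.003, -0.035, 0, 0, 0.05], [-0.003, -0.035, 0, 0, 0.05], [-0.003, -0.03, 0, 0, 0.05], [-0.003, -0.03, 0, 0, 0.05], [-0.003, -0.015, 0, 0, 0.05], [0, -0.008, 0, 0, 0.05], [0, 0, 0, 0, 0.05]],
  ],
)

```text
time: 6.6
tool_pos: [469.6, -326.1, 164.8]
tcp_rot: [-180.0, -0.0, 83.0]
ft_force: [0.2, -1.0, -0.9]
finger_gap: 53.8
grip_force: 52.8
```

Request:
servo_tool(
  plan=[
    [[0, 0, -0.015, 0, 0.05], [0, 0, -0.02, 0, 0.05], [0, 0, -0.02, 0, 0.05], [0, 0, -0.012, 0, 0.05], [0, 0, -0.004, 0, 0.05], [0, 0, -0.001, 0, 0.05], [0, 0, 0, 0, 0.05]],
  ],
)

```text
time: 7.3
tool_pos: [470.1, -325.6, 93.1]
tcp_rot: [180.0, 0.0, 83.1]
ft_force: [0.1, -0.3, -1.7]
finger_gap: 53.9
grip_force: 52.8
```

Request:
servo_tool(
  plan=[
    [[0, 0, -0.001, 0, 0.05], [0, 0, -0.001, 0, 0.05], [0, 0, 0, 0, 0.05]],
  ],
)

```text
time: 7.6
tool_pos: [470.1, -326.1, 91.7]
tcp_rot: [179.9, 0.0, 83.0]
ft_force: [-0.7, 2.0, 3.3]
finger_gap: 53.5
grip_force: 53.3
```

Request:
servo_tool(
  plan=[
    [[0, 0, 0, 0, 0.08], [0, 0, 0, 0, 0.08], [0, 0, 0, 0, 0.08], [0, 0, 0, 0, 0.08], [0, 0, 0.015, 0, 0.08], [0, 0, 0.03, 0, 0.08], [0, 0, 0.04, 0, 0.08], [0, 0.01, 0.03, 0, 0.08], [0, 0.03, 0.02, 0, 0.08], [0, 0.035, 0, 0, 0.08]],
  ],
)

```text
time: 8.6
tool_pos: [471.4, -252.1, 231.6]
tcp_rot: [179.6, 0.2, 82.9]
ft_force: [0.6, 1.1, 0.1]
finger_gap: 80.2
grip_force: 0.0
```

Request:
servo_tool(
  plan=[
    [[0, 0.04, 0, 6, 0.075], [0, 0.04, 0, 6, 0.075], [0, 0.04, 0, 6, 0.075], [0, 0.04, 0, 6, 0.075], [0, 0.04, 0, 6, 0.075], [0, 0.04, 0, 6, 0.075], [0, 0.04, 0, 6, 0.075], [0, 0.04, 0, 5, 0.075], [0, 0.04, 0, 0, 0.075], [0, 0.04, 0, 0, 0.075]],
  ],
)

```text
time: 9.6
tool_pos: [469.6, 150.8, 227.4]
tcp_rot: [179.9, 0.1, 130.0]
ft_force: [0.5, -0.4, 1.2]
finger_gap: 74.7
grip_force: 0.0
```

Request:
servo_tool(
  plan=[
    [[0, 0.04, 0, 0, 0.075], [0, 0.04, 0, 0, 0.075], [0, 0.03, 0, 0, 0.075], [0, 0.02, 0, 0, 0.075], [0, 0, 0, 0, 0.075], [0, 0, 0, 0, 0.075]],
  ],
)

```text
time: 10.2
tool_pos: [469.7, 279.2, 226.7]
tcp_rot: [180.0, 0.0, 130.1]
ft_force: [0.3, -0.1, -0.1]
finger_gap: 75.2
grip_force: 0.0
```

```bash
python3 - <<'E'
from h import *
st=sense(); print(st['finger_gap'],st['tool_pos'],st['tcp_rot'])
t=snap('top')['frame']; s=snap('wrist')
print(proj(s,[[470,305,62],[470,305,0]]).tolist(), s['cam_to_world'].round(2).tolist())
c=cv2.resize(t[220:320,385:485],None,fx=3,fy=3)
o=np.zeros((420,560+300,3),np.uint8); o[:,:560]=s['frame']; o[:300,560:]=c
cv2.imwrite('pics/w2.png',cv2.resize(o,None,fx=.93,fy=.93)); np.savez('w2.npz',**s)
E
```

```text
75.19112703713675 [469.6769319  279.20082146 226.65173338] [1.79978402e+02 2.71071052e-02 1.30079884e+02]
[[294.96941761166386, 189.77892572720248], [290.4798188130947, 176.15636433639165]] [[0.77, 0.62, 0.17, 427.49], [0.64, -0.74, -0.2, 330.66], [-0.0, 0.26, -0.97, 296.97], [0.0, 0.0, 0.0, 1.0]]
```

View pics/w2.png

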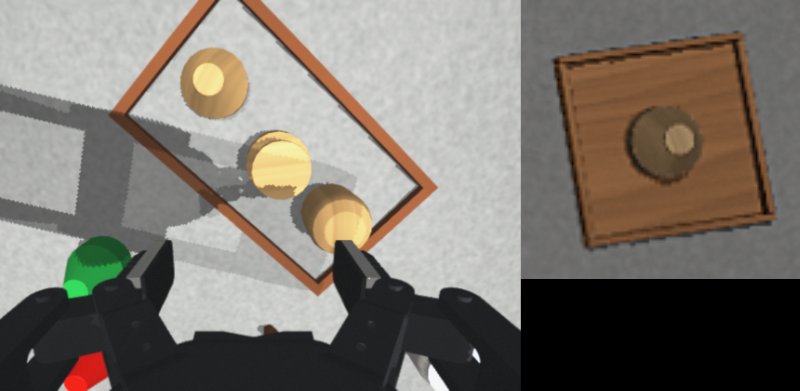

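The tapered foot stands upright near the middle of the tray. In the wrist view the collared foot's top is centred at (282,168) of the scaled picture, which is pixel (303,181).

```bash
python3 - <<'E'
from h import *
s=dict(np.load('w2.npz')); print(ray(s,[[303,180.5],[ (209)/.93,79/.93],[346/.93,226/.93]],62))
E
```

```text
[[469.96105079 313.72979698  62.        ]
 [387.95055769 328.44236833  62.        ]
 [540.72926234 311.57366812  62.        ]]
```

Request:
servo_tool(
  plan=[
    [[0, 0.016, -0.015, 0, 0.078], [0, 0.016, -0.02, 0, 0.078], [0, 0, -0.025, 0, 0.078], [0, 0, -0.025, 0, 0.078], [0, 0, -0.025, 0, 0.078], [0, 0, -0.02, 0, 0.078], [0, 0, -0.012, 0, 0.078], [0, 0, 0, 0, 0.078]],
  ],
  force=40,
)

```text
time: 11.1
tool_pos: [468.8, 309.7, 82.2]
tcp_rot: [-179.8, -0.0, 129.9]
ft_force: [-0.6, -0.3, -0.3]
finger_gap: 78.1
grip_force: 0.0
```

Request:
servo_tool(
  plan=[
    [[0, 0, 0, 0, 0.05], [0, 0, 0, 0, 0.05], [0, 0, 0, 0, 0.05], [0, 0, 0, 0, 0.05], [0, 0, 0, 0, 0.05], [0, 0, 0, 0, 0.05]],
  ],
)

```text
time: 11.7
tool_pos: [470.9, 311.6, 85.8]
tcp_rot: [179.8, 0.1, 130.0]
ft_force: [-0.2, -0.8, 6.7]
finger_gap: 54.2
grip_force: 42.8
```

Request:
servo_tool(
  plan=[
    [[0, 0, 0.01, 0, 0.05], [0, 0, 0.02, 0, 0.05], [0, 0, 0.025, 0, 0.05], [0, -0.005, 0.02, -6, 0.05], [0.004, -0.02, 0.005, -6, 0.05], [0.007, -0.03, 0, -6, 0.05], [0.007, -0.03, 0, -6, 0.05], [0.007, -0.03, 0, -6, 0.05], [0.007, -0.03, 0, -6, 0.05], [0.005, -0.02, 0, -6, 0.05]],
  ],
  force=50,
)

```text
time: 12.7
tool_pos: [507.1, 144.4, 164.8]
tcp_rot: [180.0, 0.0, 87.7]
ft_force: [-0.7, 0.6, -1.0]
finger_gap: 54.1
grip_force: 52.7
```

Request:
servo_tool(
  plan=[
    [[0.004, -0.012, -0.01, -5, 0.05], [0, 0, -0.02, 0, 0.05], [0, 0, -0.02, 0, 0.05], [0, 0, -0.02, 0, 0.05], [0, 0, -0.006, 0, 0.05], [0, 0, 0, 0, 0.05], [0, 0, 0, 0, 0.05]],
  ],
)

```text
time: 13.4
tool_pos: [511.3, 134.3, 89.1]
tcp_rot: [179.9, -0.0, 83.0]
ft_force: [0.4, -0.4, -0.9]
finger_gap: 54.3
grip_force: 52.8
```

```bash
python3 - <<'E'
from h import *
st=sense(); print(st['finger_gap'],st['tool_pos'],st['tcp_rot'],st['ft_force'])
s=snap('wrist'); np.savez('w3.npz',**s); s2=snap('scene')
o=np.zeros((420,560+240,3),np.uint8); o[:,:560]=s['frame']; o[:240,560:]=cv2.resize(s2['frame'][110:230,230:350],None,fx=2,fy=2)
cv2.imwrite('pics/w3.png',o)
E
```

```text
54.25373478475225 [511.33071877 134.29951878  89.06573581] [ 1.79926331e+02 -2.22571443e-02  8.30238292e+01] [ 0.41745265 -0.36212209 -0.89737834]
```

View pics/w3.png

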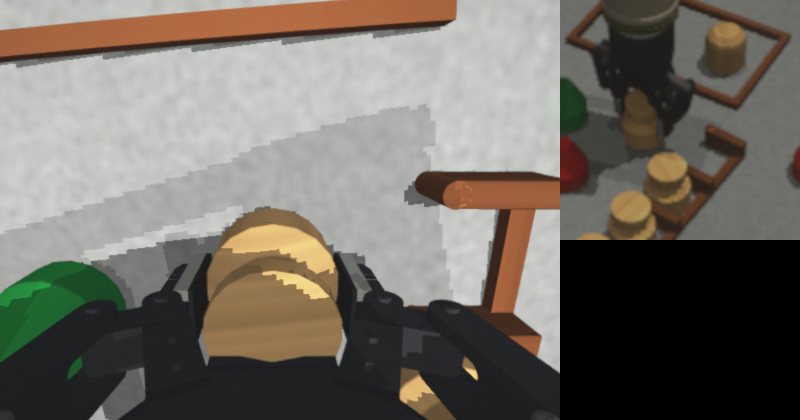

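The wrist view shows the gripped foot with its band apex at row 208 and column 273, and its collar apex at row 258. The left divider's top face spans rows 181–208 at columns 480–560.

```bash
python3 - <<'E'
from h import *
s=dict(np.load('w3.npz')); k=np.load('rack.npz'); R,t=k['R'],k['t']
g=cv2.cvtColor(s['frame'],cv2.COLOR_BGR2GRAY).astype(int)
for c in(480,500,520,540): print(c,g[165:222:2,c].tolist())
print(g[195:270:2,273].tolist())
W=ray(s,[[480,180],[480,208],[540,180],[540,208]],28)[:,:2]; print('div rack xy',((W-t)@R).round(1).tolist())
W=ray(s,[[456,195]],28)[:,:2]; print('nose',((W-t)@R).round(1).tolist())
tc=sense()['tool_pos'][:2]; a=np.linspace(0,2*np.pi,720)
print('tcp rack',(tc-t)@R)
for off in (-4,-2,0,2,4):
    c=tc+R@[0,off]; o=[]
    for z,rr in((33.4,28),(65.4,23)):
        p=proj(s,np.c_[c[0]+rr*np.cos(a),c[1]+rr*np.sin(a),0*a+z]); i=p[:,1].argmin(); o.append(p[i].round(1).tolist())
    print(off,o)
E
```

```text
480 [198, 198, 195, 147, 49, 48, 49, 52, 86, 105, 109, 108, 110, 111, 111, 111, 111, 112, 111, 110, 108, 104, 153, 198, 197, 195, 196, 200, 202]
500 [198, 197, 197, 140, 49, 48, 49, 52, 85, 106, 109, 109, 110, 112, 112, 112, 111, 112, 111, 110, 109, 103, 62, 45, 44, 39, 40, 41, 41]
520 [198, 197, 193, 133, 52, 47, 50, 52, 83, 105, 109, 108, 110, 112, 114, 113, 113, 114, 112, 110, 108, 104, 94, 114, 115, 115, 115, 114, 114]
540 [205, 205, 204, 203, 142, 48, 49, 52, 83, 105, 107, 109, 109, 110, 113, 114, 112, 113, 113, 110, 108, 104, 148, 196, 199, 197, 196, 197, 198]
[170, 171, 171, 174, 176, 176, 172, 111, 107, 109, 108, 109, 109, 108, 120, 192, 205, 203, 200, 198, 195, 193, 192, 192, 195, 197, 201, 201, 127, 125, 109, 92, 96, 100, 100, 101, 102, 106]
div rack xy [[-2.0, 152.7], [-0.2, 141.1], [22.6, 152.8], [25.1, 141.1]]
nose [[-10.9, 146.6]]
tcp rack [-84.81007047 107.82648882]
-4 [[273.6, 234.1], [274.0, 282.9]]
-2 [[273.6, 229.3], [274.0, 277.0]]
0 [[273.6, 224.5], [274.0, 271.1]]
2 [[273.6, 219.7], [274.1, 265.1]]
4 [[273.6, 214.8], [274.1, 259.0]]
```

Request:
servo_tool(
  plan=[
    [[0.0003, 0.0025, -0.002, 0, 0.05], [0, 0, -0.001, 0, 0.05], [0, 0, 0, 0, 0.05]],
  ],
  force=30,
)

```text
time: 13.8
tool_pos: [511.6, 137.1, 86.0]
tcp_rot: [179.9, -0.0, 83.0]
ft_force: [-2.1, 0.4, 6.1]
finger_gap: 54.0
grip_force: 53.4
```

Request:
servo_tool(
  plan=[
    [[0.00993, -0.0012, 0, 0, 0.05], [0.00993, -0.0012, 0, 0, 0.05], [0.00993, -0.0012, 0, 0, 0.05], [0.0079, -0.00096, 0, 0, 0.05], [0.006, -0.0007, 0, 0, 0.05], [0.005, -0.0006, 0, 0, 0.05], [0.005, -0.0006, 0, 0, 0.05], [0, 0, 0, 0, 0.05]],
  ],
)

```text
time: 14.6
tool_pos: [565.7, 130.4, 86.0]
tcp_rot: [179.9, -0.0, 83.0]
ft_force: [0.1, -0.7, 6.9]
finger_gap: 54.0
grip_force: 53.4
```

Request:
servo_tool(
  plan=[
    [[0.005, -0.0006, 0, 0, 0.05], [0.005, -0.0006, 0, 0, 0.05], [0.005, -0.0006, 0, 0, 0.05], [0.005, -0.0006, 0, 0, 0.05], [0.004, -0.0005, 0, 0, 0.05], [0, 0, 0, 0, 0.05]],
  ],
)

```text
time: 15.2
tool_pos: [589.4, 127.6, 86.0]
tcp_rot: [179.9, -0.0, 83.0]
ft_force: [-2.3, 1.0, 7.4]
finger_gap: 54.0
grip_force: 53.5
```

Request:
servo_tool(
  plan=[
    [[0.002, -0.0002, 0, 0, 0.05], [0.002, -0.0003, 0, 0, 0.05], [0, 0, 0, 0, 0.05]],
  ],
)

```text
time: 15.5
tool_pos: [592.9, 127.1, 86.0]
tcp_rot: [180.0, -0.0, 83.0]
ft_force: [-3.9, -0.4, 8.8]
finger_gap: 53.8
grip_force: 53.7
```

Request:
servo_tool(
  plan=[
    [[0.001, -0.0001, 0, 0, 0.05], [0.001, -0.0001, 0, 0, 0.05], [0, 0, 0, 0, 0.05]],
  ],
)

```text
time: 15.8
tool_pos: [594.8, 127.0, 86.0]
tcp_rot: [180.0, -0.0, 83.0]
ft_force: [-5.6, 1.1, 9.0]
finger_gap: 53.8
grip_force: 53.7
```

Request:
servo_tool(
  plan=[
    [[0.001, -0.0001, 0, 0, 0.05], [0.001, -0.0001, 0, 0, 0.05], [0, 0, 0, 0, 0.05]],
  ],
)

```text
time: 16.1
tool_pos: [596.2, 126.8, 86.0]
tcp_rot: [-179.9, -0.0, 83.0]
ft_force: [-8.6, 0.6, 12.0]
finger_gap: 54.1
grip_force: 54.1
```

Request:
servo_tool(
  plan=[
    [[0.001, -0.0001, 0, 0, 0.05], [0.001, -0.0001, 0, 0, 0.05], [0, 0, 0, 0, 0.05]],
  ],
)

```text
time: 16.4
tool_pos: [596.7, 126.8, 85.9]
tcp_rot: [-179.7, 0.0, 83.0]
ft_force: [-18.9, 0.5, 21.3]
finger_gap: 53.8
grip_force: 55.0
```

Request:
servo_tool(
  plan=[
    [[-0.001, 0.0001, 0, 0, 0.05], [0, 0, 0, 0, 0.083], [0, 0, 0, 0, 0.083], [0, 0, 0, 0, 0.083], [0, 0, 0, 0, 0.083], [0, 0, 0, 0, 0.083], [0, 0, 0.015, 0, 0.083], [0, 0, 0.03, 0, 0.083], [0, 0, 0.04, 0, 0.083], [0, 0, 0.04, 0, 0.083]],
  ],
)

```text
time: 17.4
tool_pos: [597.4, 126.2, 212.0]
tcp_rot: [-180.0, 0.0, 83.0]
ft_force: [0.1, 0.2, 0.4]
finger_gap: 83.3
grip_force: 0.0
```

Request:
servo_tool(
  plan=[
    [[-0.01, -0.03, 0.02, 0, 0.083], [-0.02, -0.04, 0, 0, 0.083], [-0.02, -0.04, 0, 0, 0.083], [-0.02, -0.04, 0, 0, 0.083], [-0.02, -0.04, 0, 0, 0.083], [-0.02, -0.04, 0, 0, 0.083], [-0.02, -0.04, 0, 0, 0.083], [-0.02, -0.04, 0, 0, 0.083], [0, 0, 0, 0, 0.083], [0, 0, 0, 0, 0.083]],
  ],
)

```text
time: 18.4
tool_pos: [447.5, -184.6, 231.0]
tcp_rot: [179.9, 0.0, 82.8]
ft_force: [-0.0, 0.2, -0.6]
finger_gap: 82.8
grip_force: 0.0
```

```bash
python3 - <<'E'
from h import *
st=sense(); print(st['time'],st['tool_pos'],st['ft_force'])
s=snap('top'); f=s['frame']; t=snap('scene')['frame']
a=cv2.resize(f[185:245,205:360],None,fx=5,fy=5,interpolation=cv2.INTER_CUBIC); b=cv2.resize(t[160:270,220:340],None,fx=2.3,fy=2.3,interpolation=cv2.INTER_CUBIC)
c=np.zeros((560,775,3),np.uint8); c[:300]=a; c[300:300+b.shape[0],:b.shape[1]]=b
d=cv2.resize(f,None,fx=.62,fy=.62); c[300:300+d.shape[0],300:300+d.shape[1]]=d
cv2.imwrite('pics/end.png',c)
E
```

```text
18.4 [ 447.5361254  -184.63996008  231.04719374] [-0.03518978  0.18938879 -0.61507596]
```

View pics/end.png

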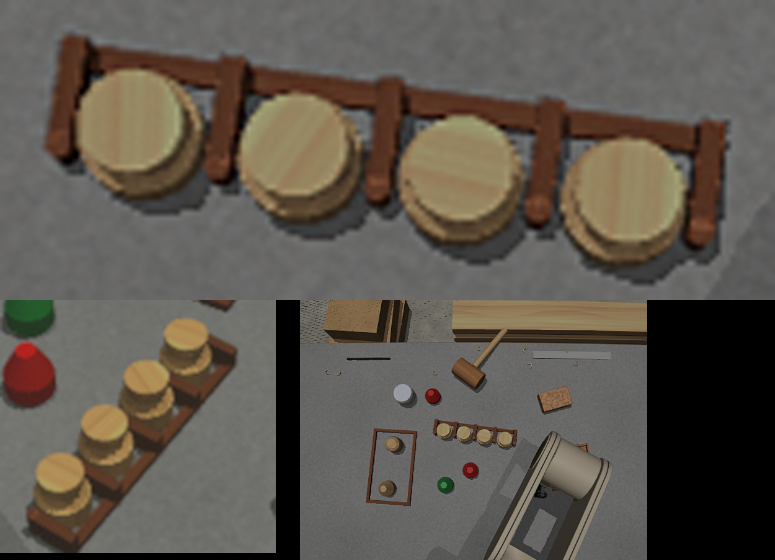

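The final picture shows four collared feet in line. The new foot's top is at (130,121), where the tapered foot's top was at (131,120). The stock's other two feet and the bystanders are in place.

```bash
python3 -c "
from bench import r; print(r.hand_in())"
```

```text
the job is handed in; nothing more can be done
None
```

I handed the job in at about 18 s: the tapered foot stands upright in the tray, and the stock's collared foot is home against the back stop in the left-most bay. In the last pictures everything else looked in place; no verdict came back.

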